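# Click the turn counter home

### The arm

A 6-joint arm with a two-finger parallel gripper is mounted at the origin on the work surface. World frame = base frame: x ahead of the robot, y to its left, z up, the work surface at z = 0. Lengths are in m, angles in rad, forces in N, time in s.
With the tool pointing down it reaches from about 0.375 to 0.975 m from the base axis. Payload 3.8 kg.
Tool frame: the origin (TCP) lies midway between the tips of the shut fingers; the grasp point (between the pads) lies 19 mm behind it; z points along the fingers, y is the line along which they close (so a half turn about z gives the same grasp; the last joint's range is limited). The gripper opens to 88 mm and grips with 3 to 60 N. Pads are 18 mm wide; open, the fingers measure 123 mm over their backs; the gripper's body (75 mm by 187 mm) begins 45 mm behind the grasp point.
Start: joints at [1.196, 0.264, 1.604, -0, 1.274, -0.037], TCP at [0.224, 0.637, 0.212] pointing down, gripper open.
Joint ranges: [-2.63, 2.63], [-0.94, 2.18], [0.31, 2.57], [-1.31, 4.45], [0, 2.66], [-2.55, 2.55]. Speed limits (rad/s): [2.57, 2.57, 3.14, 3.14, 3.14, 3.14].

### API

Orientations are given as a rotation vector (axis times angle).
In Python, from cell import manip, inverse_kinematics, cams, order gives the robot as it stands. Calls block until the motion is done:
- manip.move_pose(position, orientation): joint-space move of the TCP to a pose.
- manip.move_linear(position, rate=0.15, rot=None): straight line of the TCP; rot=None keeps the orientation; rate is the mean speed in m/s.
- manip.set_joints(angles): joint-space move.
- manip.set_gripper(opening, force=None): finger opening in m; force is the grip in N (None keeps the last); returns when the fingers have stopped.
- manip.dwell(seconds).
- inverse_kinematics(position, orientation): joint angles nearest the present ones, or None.
- manip.state(): the state.
- cams.capture(name): name is "scene" or "side" or "wrist"; returns a dict with "image" (420x560x3 uint8, blue, green, red), "z_map" (420x560 float32, m along the optical axis (not along the pixel's ray), 0 where there is no reading), "intrinsics" (3x3 intrinsics, pixels), "k1" (the pictures are not rectified: a ray, as slopes to the right and down, at radius r is drawn at 1 + k1 r^2 times it, then the intrinsics apply), "position" and "orientation" of the camera in the world; the wrist camera has in their place "T_tool_cam" (4x4, takes a point from camera to tool coordinates, whose origin is the TCP and whose axes are the flange's). Camera axes: x right, y down, z forward; pixel columns grow to the right and rows downward; lengths in m; the calibration is good to about 2 mm. A picture is of the moment at which its call begins: read the wrist's pose just before it.
A pose or a line that the arm cannot do raises manip.IKError and nothing moves.
- order.close_job(): hands the job in; it is judged then, once.
The state is a dict: "clock": time; "joint_pos": joint angles; "joint_velocities": joint speeds; "tau": joint torques, N m; "tool_pos": TCP position; "tcp_rot": TCP orientation; "contact_force": force on the tool from outside, world axes, zero at the start; "moment": the same for the moment, N m; "gripper_width": finger opening in m; "grasp_force": force on a finger pad.
Only numpy, scipy, OpenCV 4.12 (cv2) and the standard library are available. Lean on these libraries where they do the work, as an engineer would, in place of code of your own. Each camera call takes 0.05 s, during which the arm holds its last target. There are 200 camera calls.

### The job

Set the turn counter on the toy shelf back to its home mark: with a fingertip, gently flick the lugs on the edge of its wheel round counter-clockwise (seen from above), one click at a time and letting the wheel settle for a moment at each click, until the red lug stands at the brass pointer, and do not go past it. Do not lift or shift the counter, and leave the ring, prism, bell, clacker and grey box where they stand.

Things in the scene. Friction and masses are not known exactly. Their poses are not given: they have to be found in the camera images.
- counter: The turn counter, loose on the shelf: white marble slab 190 (its x) by 160 mm, 20 mm thick, 1.6 kg, with the click wheel on it; it stays put under a flick of a few newtons. Origin: on the wheel's axis, at the slab's underside; z up, x towards the brass pointer. The slab reaches from -83 to +107 mm in x, +-80 mm in y.
- hub (a point): Point on the wheel's vertical axis, 40 mm above the shelf. Wheel: white disc of radius 48 mm, 26 to 40 mm above the shelf, six upright round lugs round its edge (see red_lug), each on a spoke 12 mm wide. Neighbouring lugs leave a clear gap of 48 mm; there, outside the disc, a fingertip can go down to the slab's top at 20 mm.
- red_lug (a point): Centre of the top of the red lug; the other five are blue. Lugs: upright, 14 mm diameter, centres 62 mm from the wheel's axis, 60 degrees apart, from 26 to 56 mm above the shelf. A red stripe on the disc points to the red one.
- pointer (a point): Tip of the flat brass arrow on the slab's top, 74 mm from the wheel's axis: the home mark.
- wheel (a joint): Wheel angle (rad), growing counter-clockwise from above; 0: red lug at the pointer (home). A spring notch every 60 degrees (1.047); it starts 3, 4 or 5 clicks short (-3.14, -4.19, -5.24). Push a lug a little over 30 degrees with 1 to 2 N and the wheel snaps to the next notch; less, and it falls back. A stop lies half a click below -5.24; none past home.
- ring: Toy to be left alone: hard silicone ring, mint green, outer diameter 72 mm, hole 48 mm, 14 mm high, lying flat. Origin: centre of its underside, z up.
- prism: Toy to be left alone: clear acrylic triangular prism standing on end, 50 mm high, corners 34 mm from its axis. Origin: centre of its underside, z up.
- bell: Toy to be left alone: stainless steel bell, upright cylinder 52 mm across, 72 mm high with its knob. Origin: centre of its underside, z up.
- clacker: Toy to be left alone: cherry wood clacker lying flat, 112 mm long, 45 mm wide, 23 mm high. Origin: centre of its underside, z up (origin under the front part of the boards; it reaches from -62 to +50 mm along its x).
- clip_box: Toy to be left alone: grey plastic box with a closed spring-clip lid, 83 by 64 mm, 50 mm high. Origin: centre of its underside, z up (clip on its -x side).

How it is judged:
On the way, in this order (a step that is already met when the one before it is completed fails the run):
1. the wheel has settled two clicks before home (value of joint wheel between -2.244 and -1.944 rad), for 0.2 s.
2. the wheel has settled one click before home (value of joint wheel between -1.197 and -0.897 rad), for 0.2 s.
3. the wheel has settled at home (value of joint wheel between -0.15 and 0.15 rad), for 0.2 s.
At the end, for the whole second after the job is handed in: The wheel rests in its home notch (red lug within 0.15 rad of the pointer), having settled for at least 0.2 s at two clicks and at one click before home on the way; the counter lies flat within 20 mm of where it was and every toy within 15 mm of where it stood (all of step 3 and velocity of joint wheel between -0.1 and 0.1 rad/s and distance of each of pointer, counter from where it was at the start of the episode below 0.02 m and angle between counter's own z axis and vertical below 0.03 rad and distance of each of ring, prism, bell, clacker, clip_box from where it was at the start of the episode below 0.015 m); the robot touches nothing.
It fails at once if the wheel is turned past home (more than 0.5 rad beyond) (value of joint wheel above 0.5 rad).
It fails at once if the wheel is forced clockwise against its stop (value of joint wheel below -5.707 rad).
It fails at once if the counter is lifted, tipped, or shoved by more than 20 mm (height (world z) of counter above 0.006 m or angle between counter's own z axis and vertical above 0.06 rad or distance of any of counter, pointer from where it was at the start of the episode above 0.02 m).
It fails at once if the counter or its wheel is pressed with more than 20 N (contact force between any of the fingers, the arm and counter above 20 N).
It fails at once if a toy is moved, knocked or lifted by more than 15 mm (distance of any of ring, prism, bell, clacker, clip_box from where it was at the start of the episode above 0.015 m).
It also fails if it takes over 72 s, if anything falls off the work surface, if the arm or the gripper's body presses on something with over 40 N, if the wrist force passes 120 N, or if a joint passes its speed limit or range.

## Working session

There is one attempt and no reset: what is moved stays moved. The work goes in short steps, each a Python script; the robot and the scene stay as the last script left them, time stands still between calls to the robot, and variables do not carry over. Pictures are saved under pics/ and viewed, at most 10 in all, crops included, and the job is handed in when it is done.

```bash
mkdir -p pics; ls
python3 - <<'E'
from cell import manip,cams
import cv2,numpy as np
for n in("scene","side"):
    c=cams.capture(n); cv2.imwrite(f"pics/{n}0.png",c["image"]); np.savez(f"{n}0.npz",**c)
    print(n,c["position"],c["orientation"],c["intrinsics"],c["k1"])
s=manip.state(); print(s["clock"],s["tool_pos"],s["tcp_rot"],s["contact_force"],s["gripper_width"])
E
```

```text
pics
scene [ 1.21821566 -0.11674324  0.62809219] [-1.8734914  -1.43962421  0.64543784] [[503.89599667   0.         275.69075046]
 [  0.         503.89599667 207.43826466]
 [  0.           0.           1.        ]] -0.10722312268948929
side [0.40145591 0.52103016 0.66948751] [-0.53084162  2.79006139 -0.994479  ] [[384.78607027   0.         279.74821504]
 [  0.         384.78607027 203.05888217]
 [  0.           0.           1.        ]] -0.020323630746025972
0.1 [0.22344411 0.63618479 0.2107681 ] [-0.52803561 -3.09646263  0.00323565] [-0.39780157  0.82188519  0.89756815] 0.0880239227301485
```

View pics/scene0.png

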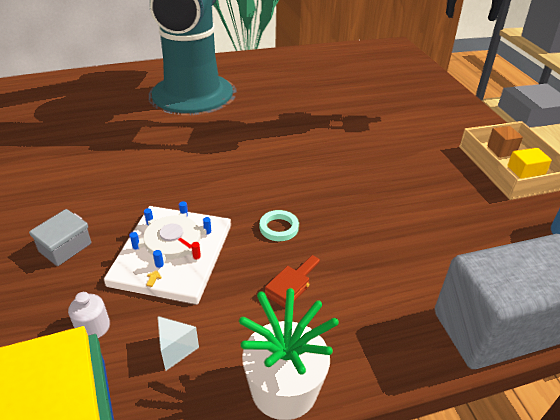

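View pics/side0.png

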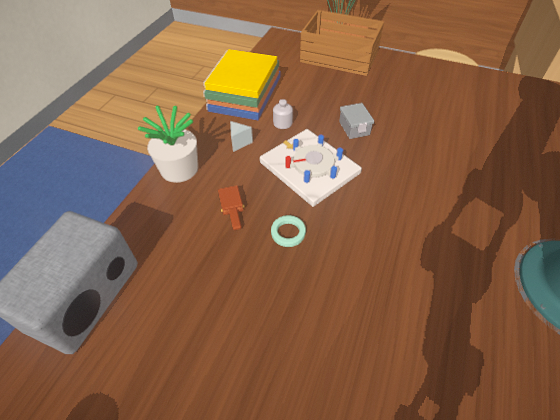

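The scene view shows the red lug at (196,250), one lug counter-clockwise of the pointer at (152,278). The side view agrees, with red at (288,161) and the pointer at (288,145). That means 5 clicks short of home. The next step is to localise the lug tops.

```bash
cat > vis.py <<'E'
import cv2,numpy as np
from scipy.spatial.transform import Rotation as R
from scipy.optimize import least_squares
def rays(c,uv):
    K=c["intrinsics"];d=(np.asarray(uv,float)-[K[0,2],K[1,2]])/K[0,0]
    s=d.copy()
    for _ in range(10): s=d/(1+c["k1"]*(s**2).sum(1,keepdims=True))
    return np.c_[s,np.ones(len(s))]
def world(c,uv,z):
    return rays(c,uv)*np.asarray(z)[:,None]@R.from_rotvec(c["orientation"]).as_matrix().T+c["position"]
def masks(c):
    h=cv2.cvtColor(c["image"],cv2.COLOR_BGR2HSV)
    return {"blue":cv2.inRange(h,(105,150,60),(130,255,255)),"red":cv2.inRange(h,(0,225,120),(3,255,255)),"brass":cv2.inRange(h,(14,120,100),(26,255,255))}
def centres(c,m,box,zr,amin=6):
    """blobs -> ground-plane centres of pixels whose height lies in zr"""
    x0,y0,x1,y1=box; mm=np.zeros_like(m); mm[y0:y1,x0:x1]=m[y0:y1,x0:x1]
    n,l,st,_=cv2.connectedComponentsWithStats(mm); o=[]
    for i in range(1,n):
        if st[i,4]<amin: continue
        v,u=np.nonzero(l==i); p=world(c,np.c_[u,v],c["z_map"][v,u])
        k=(p[:,2]>zr[0])&(p[:,2]<zr[1])
        o.append((len(v),k.sum(),p[:,2].max(),*(p[k].mean(0) if k.any() else [np.nan]*3)))
    return np.array(o)
E
python3 - <<'E'
from vis import *
np.set_printoptions(precision=4,suppress=True)
for n,box in(("scene",(100,190,240,310)),("side",(255,125,365,205))):
    c=dict(np.load(n+"0.npz")); m=masks(c)
    b=centres(c,m["blue"],box,(.051,.065)); r=centres(c,m["red"],box,(.051,.065)); p=centres(c,m["brass"],box,(.015,.035))
    print(n,"\nblue",b,"\nred",r,"\nbrass",p)
    L=np.r_[b[b[:,1]>2],r[r[:,1]>2]][:,3:5]
    if len(L)==6:
        # hexagon fit: hub and phase, radius 62
        def f(q):
            a=np.arange(6)*np.pi/3+q[2]; P=q[:2]+.062*np.c_[np.cos(a),np.sin(a)]
            return np.concatenate([P[np.argmin(((P-x)**2).sum(1))]-x for x in L])
        s=min((least_squares(f,[*L.mean(0),a0]) for a0 in np.arange(6)*np.pi/18),key=lambda s:s.cost)
        h=s.x[:2]; print("hub",h,"phase deg",np.degrees(s.x[2])%60,"res mm",s.fun*1e3)
        d=r[-1,3:5]-h; e=p[np.argmax(p[:,0]),3:5]-h
        print("red deg",np.degrees(np.arctan2(*d[::-1])),"brass deg",np.degrees(np.arctan2(*e[::-1])),np.hypot(*e))
E
```

```text
scene 
blue [[ 80.      39.       0.0577   0.5213  -0.0852   0.0546]
 [ 90.      42.       0.0577   0.5253  -0.1467   0.0551]
 [ 98.      41.       0.0585   0.5729  -0.0506   0.0551]
 [116.      47.       0.0586   0.5809  -0.174    0.0547]
 [137.      57.       0.0581   0.6326  -0.1401   0.0549]] 
red [[151.      42.       0.0575   0.6286  -0.0783   0.0552]] 
brass [[134.     134.       0.0286   0.6539  -0.1529   0.0238]]
hub [ 0.5769 -0.1125] phase deg 33.65050945832696 res mm [ 0.1296  0.2184  0.0103 -0.1452  0.0532  0.0213 -0.0389 -0.379  -0.086
  0.1199 -0.0681  0.1646]
red deg 33.48889252877618 brass deg -27.717362878360657 0.0869824124481617
side 
blue [[28.     14.      0.0569  0.5753 -0.1708  0.0545]
 [28.     17.      0.0556  0.6269 -0.1368  0.0538]
 [36.     17.      0.0564  0.5198 -0.1434  0.0541]
 [36.     18.      0.0557  0.5159 -0.0818  0.0538]
 [26.     16.      0.057   0.5672 -0.0473  0.0548]] 
red [] 
brass [[40.     35.      0.0254  0.6511 -0.1518  0.0228]]Traceback (most recent call last):
  File "<stdin>", line 7, in <module>
IndexError: too many indices for array: array is 1-dimensional, but 2 were indexed
```

Hub is about (0.574, -0.111), averaging the opposite view biases. The lug phase is 33.6°, the pointer is at about -27° and red is at +33.5°, so it starts at -5.24, needing five clicks. I'll push the lug at 153.6°, on the near side, in arc steps, starting with one click and a check.

```bash
cat > act.py <<'E'
from vis import *
from cell import manip,cams,inverse_kinematics
HUB=np.array([.574,-.111]); L0=153.6
def pose(a,z,r=.064):
    t=np.radians(a); u=np.array([np.cos(t),np.sin(t),0]); y=-u; zt=np.array([0,0,-1.])
    return np.r_[HUB+r*u[:2],z],R.from_matrix(np.c_[np.cross(y,zt),y,zt]).as_rotvec()
def go(a,z,rate): p,o=pose(a,z); manip.move_linear(p,rate=rate,rot=o)
def red():
    c=cams.capture("scene"); r=centres(c,masks(c)["red"],(100,190,240,310),(.051,.065))
    r=r[r[:,1]>2] if len(r) else r
    return c,[round(float(np.degrees(np.arctan2(q[4]+.1125,q[3]-.5769))),1) for q in r]
def click(z=.047):
    go(L0-30,.085,.15); go(L0-30,z,.08)
    log=[]
    for a in (-20,-14,-8,-2,4,10,16,22,28):
        go(L0+a,z,.06); f=manip.state()["contact_force"]; log.append((a,*np.round(f,1).tolist()))
    manip.dwell(.5); go(L0+28,.085,.1)
    print(log); print("clock",manip.state()["clock"],"red deg",red()[1])
E
python3 - <<'E'
from act import *
for a in(-30,0,28):
    for z in(.15,.047):
        p,o=pose(L0+a,z); print(a,z,inverse_kinematics(p,o))
p,o=pose(L0-30,.15); manip.move_pose(p,o); manip.set_gripper(0)
s=manip.state(); print(s["clock"],p,s["tool_pos"],s["gripper_width"],s["contact_force"])
go(L0-30,.047,.1); s=manip.state(); print(s["clock"],s["tool_pos"],s["contact_force"])
c,d=red(); print(d); cv2.imwrite("pics/s1.png",cv2.resize(c["image"][150:330,60:300],None,fx=3,fy=3))
E
```

```text
-30 0.15 [-1.52698789e-01  6.07129560e-02  1.95683500e+00 -4.44089210e-16
  1.12404470e+00  8.31666909e-01]
-30 0.047 [-1.52698789e-01  1.76240664e-01  2.04039229e+00 -4.44089210e-16
  9.24959702e-01  8.31666909e-01]
0 0.15 [-2.06027506e-01  2.53623415e-02  1.99371292e+00 -4.44089210e-16
  1.12251739e+00  2.54739416e-01]
0 0.047 [-2.06027506e-01  1.43721478e-01  2.07880113e+00 -4.44089210e-16
  9.19070043e-01  2.54739416e-01]
28 0.15 [-2.65325077e-01  2.36623641e-02  1.99545476e+00 -4.44089210e-16
  1.12247553e+00 -2.93250345e-01]
28 0.047 [-2.65325077e-01  1.42156853e-01  2.08061977e+00 -4.44089210e-16
  9.18816029e-01 -2.93250345e-01]
4.1 [ 0.53858294 -0.05769304  0.15      ] [ 0.5385804  -0.05770711  0.1499984 ] 0.0004932151633118977 [-0.06788179 -0.5786202  -0.05728112]
5.2833 [ 0.53936246 -0.05779432  0.04777005] [-0.22464916  0.77465824 -0.38800597]
[33.3]
```

View pics/s1.png

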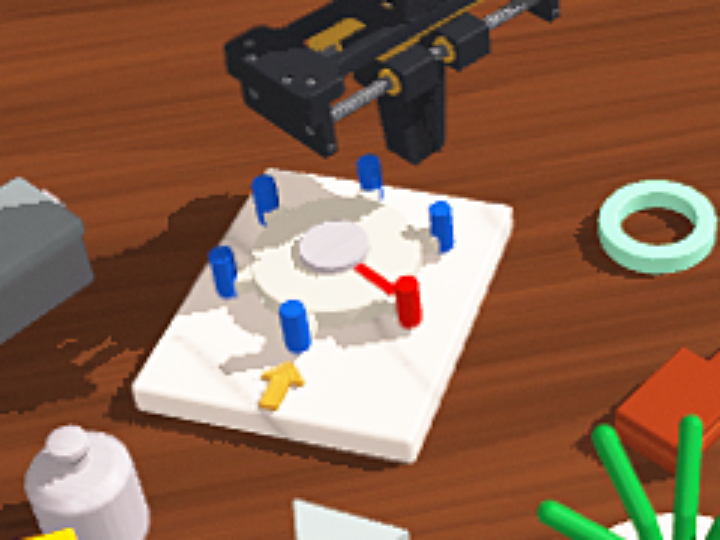

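The fingertip shows at crop (415,160), but I expected about (407,188). I'll check where it really is using depth before pushing.

Run:
```python
from act import *
np.set_printoptions(precision=4,suppress=True)
s=manip.state(); print(s["tool_pos"],s["tcp_rot"],pose(L0-30,.047)[1],s["joint_pos"])
c=cams.capture("scene")
img=c["image"]; 
v,u=np.mgrid[180:206,182:212]; v=v.ravel();u=u.ravel()
k=(img[v,u].max(1)<60)&(c["z_map"][v,u]>0); v,u=v[k],u[k]
p=world(c,np.c_[u,v],c["z_map"][v,u]); k=(p[:,2]>.01)
for vv in range(190,206):
    q=p[k&(v==vv)]
    if len(q): print(vv,len(q),u[k&(v==vv)].min(),u[k&(v==vv)].max(),q.min(0),q.max(0))
```

```text
[ 0.5395 -0.0578  0.0479] [3.0067 0.9078 0.0026] [3.0075 0.908  0.    ] [-0.1527  0.1754  2.0393 -0.      0.925   0.8317]
190 21 187 207 [ 0.5398 -0.0749  0.0934] [ 0.557  -0.0413  0.1111]
191 21 187 207 [ 0.5407 -0.0753  0.0917] [ 0.5587 -0.0415  0.1104]
192 19 188 207 [ 0.5397 -0.0739  0.0887] [ 0.5552 -0.0415  0.1055]
193 20 188 207 [ 0.5407 -0.0742  0.0873] [ 0.5553 -0.0418  0.1038]
194 20 188 207 [ 0.5398 -0.074   0.0846] [ 0.5568 -0.0418  0.1027]
195 20 188 207 [ 0.5394 -0.0742  0.084 ] [ 0.5572 -0.0422  0.1005]
196 19 189 207 [ 0.5414 -0.0731  0.0818] [ 0.5563 -0.0425  0.0974]
197 19 189 207 [ 0.5401 -0.073   0.0793] [ 0.5574 -0.0425  0.0962]
198 18 189 206 [ 0.5417 -0.0733  0.0793] [ 0.5559 -0.0446  0.0928]
199 18 189 206 [ 0.5414 -0.0735  0.0755] [ 0.5555 -0.0447  0.0904]
200 14 191 204 [ 0.5435 -0.0704  0.0765] [ 0.5563 -0.0484  0.0889]
201 10 193 202 [ 0.5476 -0.0677  0.0772] [ 0.5559 -0.0523  0.0864]
202 8 194 201 [ 0.5469 -0.0663  0.0747] [ 0.5558 -0.0541  0.0838]
203 4 196 199 [ 0.5492 -0.0636  0.0752] [ 0.5567 -0.0579  0.0824]
204 1 198 198 [ 0.5545 -0.0602  0.0777] [ 0.5545 -0.0602  0.0777]
```

Run:
```python
from act import *
a=cams.capture("side")["image"][70:220,230:400]; b=cams.capture("wrist"); print(b["T_tool_cam"])
w=cv2.resize(b["image"],(400,300))
im=np.zeros((600,800,3),np.uint8); im[:450,:510]=cv2.resize(a,None,fx=3,fy=3); im[300:,400:]=w
cv2.imwrite("pics/s2.png",im)
```

```text
[[-6.96489763e-04 -9.58296006e-01 -2.85776627e-01  7.27864971e-02]
 [ 9.99999703e-01 -5.73009004e-04 -5.15708082e-04 -1.80439680e-03]
 [ 3.30448415e-04 -2.85776902e-01  9.58296120e-01 -1.72461493e-01]
 [ 0.00000000e+00  0.00000000e+00  0.00000000e+00  1.00000000e+00]]
```

View pics/s2.png

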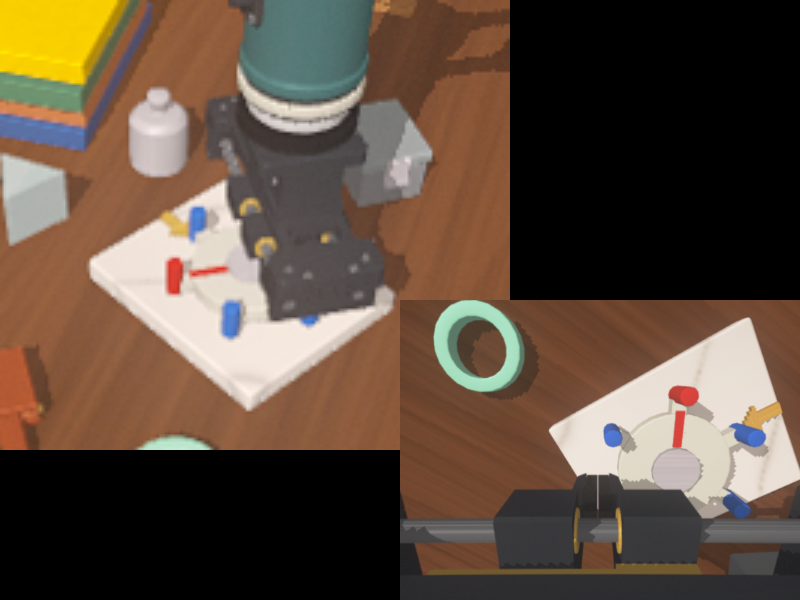

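Run:
```python
from act import *
np.set_printoptions(precision=4,suppress=True)
s=manip.state(); c=cams.capture("wrist"); T=c["T_tool_cam"]; print(c["intrinsics"][0],c["k1"])
v,u=np.mgrid[0:420,0:560]; v=v.ravel();u=u.ravel(); z=c["z_map"].ravel(); k=z>0; v,u,z=v[k],u[k],z[k]
pt=(rays(c,np.c_[u,v])*z[:,None])@T[:3,:3].T+T[:3,3]
pw=pt@R.from_rotvec(s["tcp_rot"]).as_matrix().T+s["tool_pos"]
k=(abs(u-275)<25)&(v>235)&(v<300)
for vv in range(236,300,6):
    q=pt[k&(v==vv)&(abs(u-272)<4)]; print(vv,q.mean(0))
h=cv2.cvtColor(c["image"],cv2.COLOR_BGR2HSV)
for nm,m in masks(c).items():
    n,l,st,ce=cv2.connectedComponentsWithStats(m)
    for i in range(1,n):
        if st[i,4]<60: continue
        q=pw[l[v,u]==i]; t=q[q[:,2]>q[:,2].max()-.006]; print(nm,ce[i],q[:,2].min(),q[:,2].max(),t.mean(0))
# slab / table height
for uv in((360,60),(500,90)):
    q=pw[(abs(u-uv[0])<4)&(abs(v-uv[1])<4)]; print(uv,q.mean(0))
c=cams.capture("scene")
print(world(c,[(330,330-150),(196,275)],[c["z_map"][180,330],c["z_map"][275,196]]))
```

```text
[317.7692   0.     276.4982] 0.011950017269973493
236 [-0.0098 -0.005   0.0282]
242 [-0.0142 -0.005   0.0281]
248 [ 0.0085 -0.0041 -0.0314]
254 [ 0.0083 -0.004  -0.0376]
260 [ 0.0083 -0.0039 -0.0438]
266 [ 0.0081 -0.0038 -0.049 ]
272 [ 0.0072 -0.0038 -0.0526]
278 [ 0.0059 -0.0037 -0.0554]
284 [ 0.0068 -0.0036 -0.0615]
290 [ 0.0082 -0.0036 -0.0681]
296 [ 0.0076 -0.0035 -0.0712]
blue [493.2031 189.8126] 0.03218839117303765 0.05739052335098819 [ 0.6283 -0.1377  0.0553]
blue [297.9037 193.0469] 0.05371505009092029 0.057590828650539945 [ 0.5693 -0.0493  0.0557]
blue [478.7256 294.5394] 0.04423756979607618 0.0576306318656859 [ 0.577  -0.173   0.0556]
brass [506.5213 160.7746] -0.0012891280367736194 0.02591440368287383 [ 0.6514 -0.1513  0.0235]
brass [306.6233 323.2997] 0.14643136462039272 0.16132689990476973 [ 0.5617 -0.049   0.1583]
brass [246.4326 322.884 ] 0.1460549956787206 0.16108537405057188 [ 0.5539 -0.0371  0.1581]
brass [260.0489 377.9702] -0.0011782995218362347 0.16730825368043378 [ 0.5502 -0.044   0.1647]
(360, 60) [ 0.653  -0.0438 -0.0004]
(500, 90) [ 0.6807 -0.1204  0.0195]
[[ 0.4477  0.2247 -0.0023]
 [ 0.6612 -0.0847  0.0202]]
```

Both cameras agree that the real fingertips end about 30 mm above the nominal TCP, at tool z ≈ -0.030. The lug positions and heights from the wrist match the scene, so the arm pose itself is right. I'll go down further in the gap, in small force-checked steps, aiming for the tip at about 46 mm.

```bash
sed -i 's/r=.064/r=.068/; s/z=.047/z=.016/; s/\.085/.050/g' act.py
python3 - <<'E'
from act import *
f0=manip.state()["contact_force"]
for z in (.047,.036,.028,.024,.022,.020,.019,.018,.017,.016):
    go(L0-30,z,.03); s=manip.state(); df=s["contact_force"]-f0
    print(z,s["tool_pos"][2].round(4),df.round(1))
    if df[2]>4: go(L0-30,z+.01,.05); break
print(s["clock"]); c,d=red(); print(d); cv2.imwrite("pics/s3.png",cv2.resize(c["image"][150:330,60:300],None,fx=3,fy=3))
E
```

```text
0.047 0.047 [0.3 1.3 1.1]
0.036 0.0356 [-0.4  0.7  1.5]
0.028 0.0276 [-0.3  2.1  1.4]
0.024 0.0237 [0.2 0.3 1.7]
0.022 0.0219 [0.3 0.3 1. ]
0.02 0.0199 [-0.9 -0.2  2.3]
0.019 0.0189 [-0.8  1.1  0.9]
0.018 0.0179 [0.2 1.  0.9]
0.017 0.0169 [-0.4  0.9  1.4]
0.016 0.0159 [-0.3  0.5  0.6]
8.5833
[33.4]
```

View pics/s3.png

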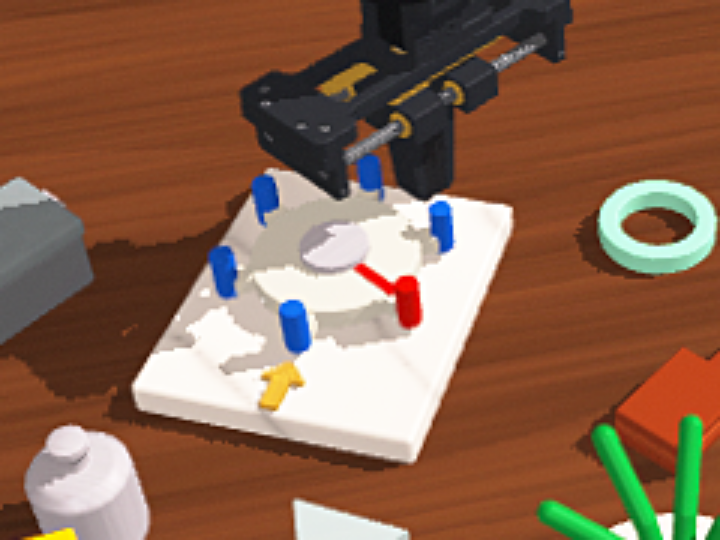

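The tip now sits in the gap between the lugs with no contact, at crop (430,190). Now the first click.

Run:
```python
from act import *
click()
c,_=red(); cv2.imwrite("pics/s4.png",cv2.resize(c["image"][150:330,60:300],None,fx=3,fy=3))
```

```text
[(-20, 1.2, 0.2, -0.1), (-14, 0.2, -0.1, 0.8), (-8, 1.5, 1.5, 0.1), (-2, 0.0, 1.1, 0.8), (4, 0.5, 1.0, 0.2), (10, 0.1, 0.6, 0.9), (16, 0.1, -0.5, 0.2), (22, -0.5, 0.5, -0.0), (28, 0.6, -0.2, -0.2)]
clock 13.0583 red deg [94.2]
```

View pics/s4.png

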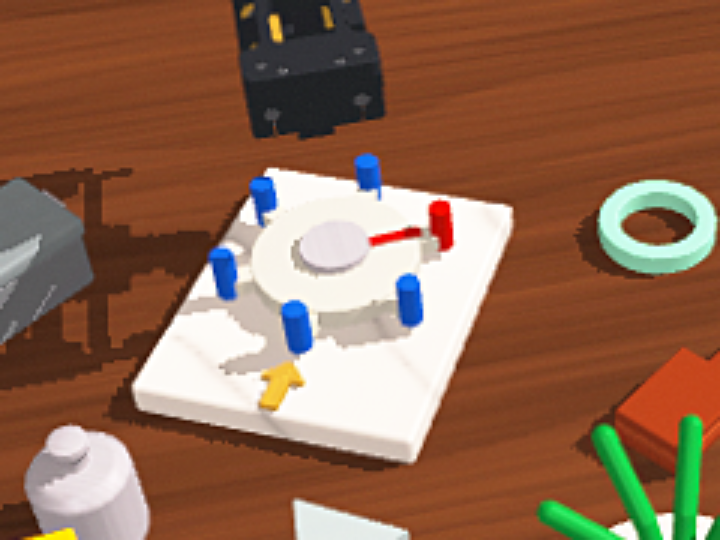

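The red lug moved exactly one click, from 33° to 94°, and the slab has not shifted (pointer still at crop (283,380)). Next are clicks 2 and 3, with a check after each.

Run:
```python
from act import *
click(); click()
go(L0+28,.16,.15)
c,d=red(); print(d, centres(c,masks(c)["brass"],(100,190,240,310),(.015,.035))); cv2.imwrite("pics/s5.png",cv2.resize(c["image"][150:330,60:300],None,fx=3,fy=3))
```

```text
[(-20, -0.6, -0.1, 0.0), (-14, -0.3, 0.3, 0.3), (-8, 0.7, 1.0, -0.3), (-2, 0.6, 0.7, 0.6), (4, 0.0, 0.6, -0.3), (10, -0.1, -1.3, -0.7), (16, -0.4, -0.0, -0.3), (22, -0.6, 0.6, 0.5), (28, -0.1, 0.2, 0.1)]
clock 18.3667 red deg [154.2]
[(-20, 0.6, 0.7, 0.1), (-14, 1.1, 0.4, -0.4), (-8, 0.5, 1.4, 1.0), (-2, 0.9, 1.2, 0.4), (4, 0.8, 0.9, 0.2), (10, 0.2, -0.6, -1.0), (16, -0.4, 0.2, -0.5), (22, 0.9, -0.9, 0.1), (28, 0.3, 0.7, -0.6)]
clock 23.625 red deg [-145.2]
[-145.4] [[ 1.34000000e+02  1.34000000e+02  2.68370230e-02  6.54072196e-01
  -1.52940790e-01  2.39111893e-02]]
```

View pics/s5.png

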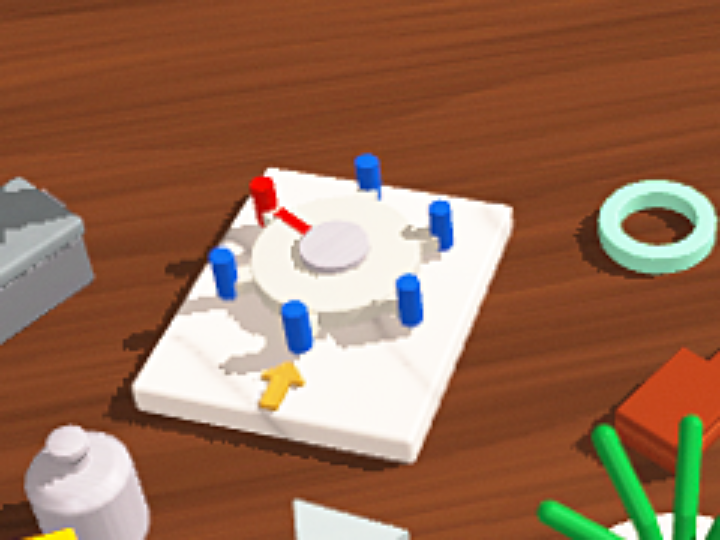

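The red lug is at crop (262,190), two clicks before the pointer, and the slab hasn't moved. Two clicks remain, each guarded by a check.

Run:
```python
from act import *
click()
d=red()[1]; assert abs(d[0]+86)<10,d
click(); go(L0+28,.18,.15); manip.dwell(.5)
c,d=red(); print(d,manip.state()["clock"],centres(c,masks(c)["brass"],(100,190,240,310),(.015,.035))[:,3:]); cv2.imwrite("pics/s6.png",c["image"])
```

```text
[(-20, 0.2, 0.1, -0.1), (-14, 0.1, -0.4, -0.4), (-8, 1.6, 0.2, 0.0), (-2, 0.9, 1.7, 0.1), (4, -0.2, 0.5, -0.7), (10, 0.1, 0.6, -0.5), (16, 0.4, 0.1, 1.0), (22, 1.0, 0.0, 0.4), (28, 0.5, -0.6, -0.4)]
clock 29.8167 red deg [-85.1]
[(-20, -0.1, 0.8, -0.3), (-14, 1.2, 0.0, 1.0), (-8, 0.7, 1.0, -0.5), (-2, 0.7, 1.3, 0.3), (4, 0.1, 1.2, -0.3), (10, -0.0, 0.8, 0.0), (16, -0.3, -0.4, 0.5), (22, -0.9, -0.4, -0.9), (28, 0.3, 0.2, 1.1)]
clock 35.125 red deg [-24.8]
[-24.9] 36.7417 [[ 0.65401711 -0.15294462  0.0238517 ]]
```

View pics/s6.png

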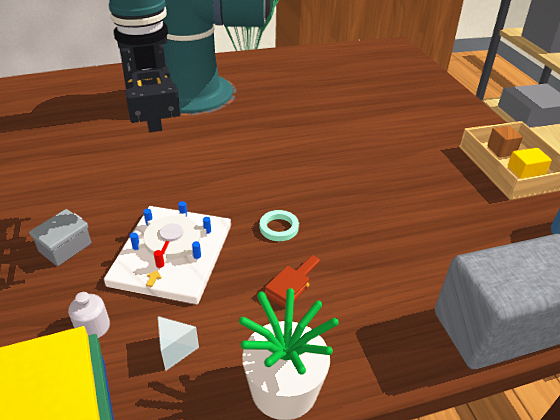

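The red lug at (159,258) stands at the pointer, everything else is where it was, and the arm is clear.

```bash
python3 -c "
from cell import order
print(order.close_job())"
```

```text
the job is handed in; nothing more can be done
None
```

The job is handed in: the wheel took five single clicks to home, the red lug stands at the brass pointer, the counter and toys appear unmoved in the last picture, and the arm is clear; the judge returned no verdict.

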